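# Stand the detergent bottles on their drip trays

### The arm

A 7-joint arm with a two-finger parallel gripper is mounted at the origin on the work surface. World frame = base frame: x ahead of the robot, y to its left, z up, the work surface at z = 0. Lengths are in m, angles in rad, forces in N, time in s.
With the tool pointing down it reaches from about 0.425 to 0.925 m from the base axis. Payload 6.8 kg.
Tool frame: the origin (TCP) lies at the very end of the fingers, on their centre line; the grasp point (between the pads) lies 19 mm behind it; z points along the fingers, y is the line along which they close (so a half turn about z gives the same grasp; the last joint's range is limited). The gripper opens to 85 mm and grips with 20 to 120 N. Pads are 22 mm wide; open, the fingers measure 114 mm over their backs; the gripper's body (76 mm by 85 mm) begins 54 mm behind the grasp point. The pads swing forward as they close: fully open they stand 13 mm farther back than shut.
Start: joints at [-1.221, 0.477, 0.022, 1.555, -0.011, 1.109, -0.083], TCP at [0.298, 0.606, 0.202] pointing down, gripper open.
Joint ranges: [-2.96, 2.96], [-0.34, 2.1], [-1.41, 1.46], [0.24, 2.44], [-1.37, 4.51], [0.17, 1.92], [-2.96, 2.96]. Speed limits (rad/s): [2.39, 2.39, 3.14, 3.14, 3.14, 3.14, 3.14].

### API

Orientations are given as a unit quaternion [w, x, y, z].
In Python, from station import * gives the robot as it stands.
- The arm moves only by the tool jog_arm, never from a script. Its argument "moves" is one flat list of numbers, 7 for each row, row after row: the shift along the tool's x, y, z normalised to -1 to 1, where 1 is 20 mm, then the turn, a rotation vector about the tool's x, y, z normalised to -1 to 1, where 1 is 4 degrees, then the opening, from 0 (shut) to 1 (fully open). In form: [x, y, z, rx, ry, rz, claw, x, y, z, rx, ry, rz, claw, ...]. A call has exactly 8 rows; each row shifts and turns the commanded pose from where the row before left it, along the tool's axes as they then stand; what a row does not reach is not made up. A row lasts 1/12 s, in which the tool goes at most 41.7 mm and 7.16 degrees, less where a joint would pass 70% of its speed; a pose out of reach is approached as far as the arm can. A call with a number of a shift or a turn outside -1 to 1 is refused whole. A call with a gripper value outside its range is refused whole. The fingers move at their own pace and stop on an object; "grip_force" is the grip in N (left out, the last holds). Time passes only in rows, so rows that do not move let the fingers close, or fill a call up. It gives the time, the measured TCP pose, the force, the opening and the grip force at its end, in the units of the state.
- get_obs(): the state, without advancing time (a new reading comes with each control period).
- read_camera(name): name is "scene" or "side" or "wrist"; returns a dict with "color" (400x640x3 uint8, blue, green, red), "fx", "fy", "cx", "cy" (pixels), "rvec" (rotation vector, rad) and "tvec" (3), from world to camera coordinates, as OpenCV has them. Camera axes: x right, y down, z forward; pixel columns grow to the right and rows downward; lengths in m; the calibration is good to about 2 mm. The wrist camera is an equidistant fisheye: a pixel r from the principal point sees the ray r / f radians off the axis. A picture is of the moment at which its call begins. There is no depth.
- hand_in(): hands the job in; it is judged then, once.
The state is a dict: "t": time; "q": joint angles; "joint_vel": joint speeds; "joint_torque": joint torques, N m; "eef_pos": TCP position; "tool_rot": TCP orientation; "contact_force": force on the tool from outside, world axes, zero at the start; "torque": the same for the moment, N m; "gripper_width": opening from 0.0 (shut) to 1.0 (fully open); "grasp_force": force on a finger pad.
Only numpy, scipy, OpenCV 4.12 (cv2) and the standard library are available. Lean on these libraries where they do the work, as an engineer would, in place of code of your own. Each camera call takes 0.05 s, during which the arm holds its last target. There are 200 camera calls.

### The job

Stand each of the four necked bottles on the laundry worktop upright in the drip tray of its own outline: thick round, slim round, square and oblong, each flat on the floor of its tray inside the rim, with the square and the oblong one lined up with the sides of their trays. Set them down rather than drop them, do not tip any over, and leave the wide-lidded jar and tub where they stand.

Things in the scene. Friction and masses are not known exactly. Their poses are not given: they have to be found in the camera images.
- big_round_bottle: Thick white round bottle with a paper band, loose: dia 68, 140 mm tall over all, 0.27 to 0.47 kg. On top, on the vertical axis, an 8 mm tall neck (dia 26) and then a round teal screw cap, dia 32, 34 mm tall, to grip; the shoulder is 42 mm below the top. Origin: centre of the underside, z up.
- small_round_bottle: Slim white round bottle with a paper band, loose: dia 40, 105 mm tall over all, 0.07 to 0.13 kg. On top, on the vertical axis, an 8 mm tall neck (dia 26) and then a round teal screw cap, dia 32, 34 mm tall, to grip; the shoulder is 42 mm below the top. Origin: centre of the underside, z up.
- square_bottle: White bottle of square outline, loose: 56 x 56, 125 mm tall over all, 0.18 to 0.32 kg. On top, on the vertical axis, an 8 mm tall neck (dia 26) and then a round teal screw cap, dia 32, 34 mm tall, to grip; the shoulder is 42 mm below the top. Origin: centre of the underside, z up. x and y are square to its sides.
- oblong_bottle: White flat bottle of oblong outline, loose: 90 (along its x) x 44 (along its y), 135 mm tall over all, 0.22 to 0.39 kg. On top, on the vertical axis, an 8 mm tall neck (dia 26) and then a round teal screw cap, dia 32, 34 mm tall, to grip; the shoulder is 42 mm below the top. Origin: centre of the underside, z up.
- big_round_tray: Large round grey drip tray: outside dia 98, inside dia 92. Fixed to the worktop. Wall 3 mm, floor 3 mm thick, rim 9 mm above the worktop. Origin: centre of the underside, z up; the bottle's underside stands 3 mm above it.
- small_round_tray: Small round grey drip tray: outside dia 68, inside dia 62. Fixed to the worktop. Wall 3 mm, floor 3 mm thick, rim 9 mm above the worktop. Origin: centre of the underside, z up; the bottle's underside stands 3 mm above it.
- square_tray: Square grey drip tray: outside 86 x 86, inside 80 x 80; x and y are square to its sides. Fixed to the worktop. Wall 3 mm, floor 3 mm thick, rim 9 mm above the worktop. Origin: centre of the underside, z up; the bottle's underside stands 3 mm above it.
- oblong_tray: Oblong grey drip tray: outside 120 (along its x) x 74 (along its y), inside 114 x 68. Fixed to the worktop. Wall 3 mm, floor 3 mm thick, rim 9 mm above the worktop. Origin: centre of the underside, z up; the bottle's underside stands 3 mm above it.
- round_jar: White round jar with a lid as wide as itself and no neck: dia 70, 90 mm tall, loose. To be left alone. Origin: centre of the underside, z up.
- square_tub: White square tub with a lid as wide as itself and no neck: 64 x 64, 78 mm tall, loose. To be left alone. Origin: centre of the underside, z up. Low clutter (a soap bar, clothes pegs, a brush, up to 32 mm tall) lies between the things, clear of the trays; household gear up to 225 mm tall stands along the far edge and the sides of the worktop, out of the working area.

How it is judged:
By the outcome, as a careful person would: the job done as asked, in the order asked, and still so for the second after the job is handed in, with the robot touching nothing.
It also fails if it takes over 109 s, if anything falls off the work surface, if the arm or the gripper's body presses on something with over 40 N, if the wrist force passes 120 N, or if a joint passes its speed limit or range.

## Working session

There is one attempt and no reset: what is moved stays moved. The work goes in short steps, Python scripts to look and compute and a tool call to move; the robot and the scene stay as the last step left them, time stands still between calls to the robot, and variables do not carry over. Pictures are saved under pics/ and viewed, at most 14 in all, crops included, and the job is handed in when it is done.

Besides the shell and the picture viewer there is one more tool, called after "Call:" by a JSON object that holds its "name" and its "arguments". jog_arm: Moves the arm, as the interface text tells. Scaled input: -1 to 1 covers 20 mm each way for a shift and 4 degrees each way for a turn. Its arguments: {"type":"object","properties":{"moves":{"type":"array"},"grip_force":{"type":"number"}},"required":["moves"]}

```bash
ls; mkdir -p pics; python3 - <<'E'
from station import *
import cv2
o=get_obs(); print(o)
for n in("scene","side","wrist"):
    c=read_camera(n); cv2.imwrite(f"pics/{n}0.png",c["color"]); print(n,[c[k] for k in("fx","fy","cx","cy","rvec","tvec")])
E
```

```text
pics
{'t': 0.0, 'q': array([-1.22109798,  0.477753  ,  0.02232451,  1.5564595 , -0.01150023,
        1.10929519, -0.08312283]), 'joint_vel': array([ 0.00047416,  0.00059299, -0.00020459, -0.00112815, -0.00111578,
       -0.00100623, -0.00069543]), 'joint_torque': array([-1.13648020e-03, -5.96439207e+01,  1.60761941e+00, -2.81197107e+01,
        1.25017544e-02,  9.41935752e-03, -3.76544747e-06]), 'eef_pos': array([0.29805526, 0.60491013, 0.20085365]), 'tool_rot': array([-1.41716771e-04,  2.26899563e-01,  9.73917753e-01, -8.82264879e-04]), 'contact_force': array([ 0.91911095, -0.21357825,  0.90549505]), 'torque': array([-0.10593396, -0.0154327 ,  0.02206137]), 'grasp_force': 0.0, 'gripper_width': 1.0015048570580822}
scene [520.0858103271913, 520.0858103271913, 311.2815215739649, 192.335048585243, array([ 1.1361046 ,  2.26795834, -1.05316535]), array([ 0.29873346, -0.22909154,  2.08756449])]
side [409.8696861715875, 409.8696861715875, 321.539376435842, 196.25398120035769, array([ 2.38834242, -0.44618692,  0.16819406]), array([-0.46616466,  0.14520373,  1.22269129])]
wrist [309.70691628693146, 309.70691628693146, 324.7810759970836, 194.64590065392414, array([-2.4413149 , -1.5206147 , -0.22823606]), array([-0.67259745, -0.0398429 ,  0.38006241])]
```

View pics/scene0.png

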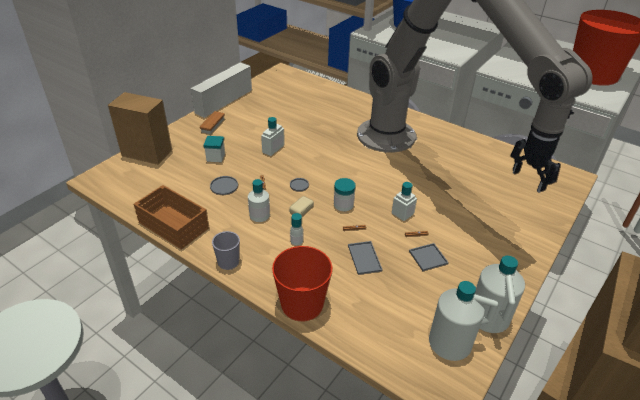

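View pics/side0.png

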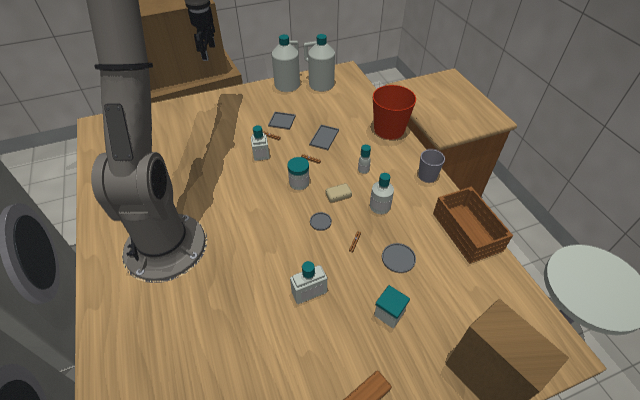

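View pics/wrist0.png

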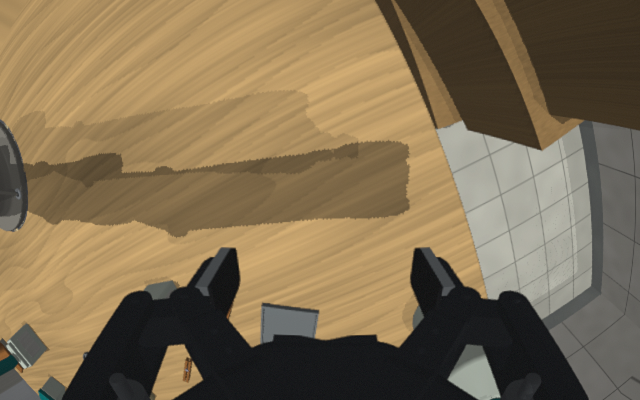

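The scene view shows:
- **Bottles:** thick bottle (259,203), slim bottle (297,230), square bottle (404,203) and oblong bottle (272,138).
- **Trays:** large round (224,185), small round (299,185), oblong (364,257) and square (429,257).

The side view agrees. The wrist view shows only the square tray. Next I enlarge crops to read pixel positions.

```bash
python3 - <<'E'
import cv2
def crop(n,x0,y0,x1,y1,s,out):
    im=cv2.imread(f"pics/{n}.png")[y0:y1,x0:x1]; im=cv2.resize(im,None,fx=s,fy=s,interpolation=cv2.INTER_CUBIC)
    for x in range((x0+9)//10*10,x1,10): cv2.line(im,((x-x0)*s,0),((x-x0)*s,4 if x%50 else 12),(0,0,255),1); x%20==0 and cv2.putText(im,str(x),((x-x0)*s-9,22),0,.35,(0,0,255),1)
    for y in range((y0+9)//10*10,y1,10): cv2.line(im,(0,(y-y0)*s),(5,(y-y0)*s),(0,0,255),1); y%20==0 and cv2.putText(im,str(y),(6,(y-y0)*s+4),0,.35,(0,0,255),1)
    cv2.imwrite(f"pics/{out}.png",im); print(im.shape)
crop("scene0",200,110,330,250,4,"sA")
crop("scene0",330,170,460,280,5,"sB")
crop("side0",240,90,410,230,4,"dA")
crop("side0",280,190,430,330,4,"dB")
E
```

```text
(560, 520, 3)
(550, 650, 3)
(560, 680, 3)
(560, 600, 3)
```

View pics/sA.png

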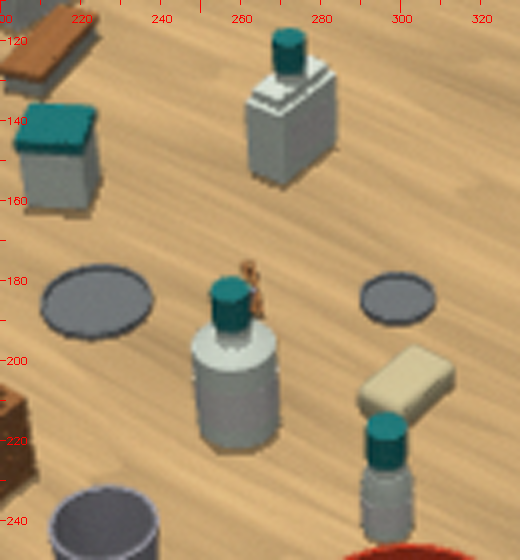

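View pics/sB.png

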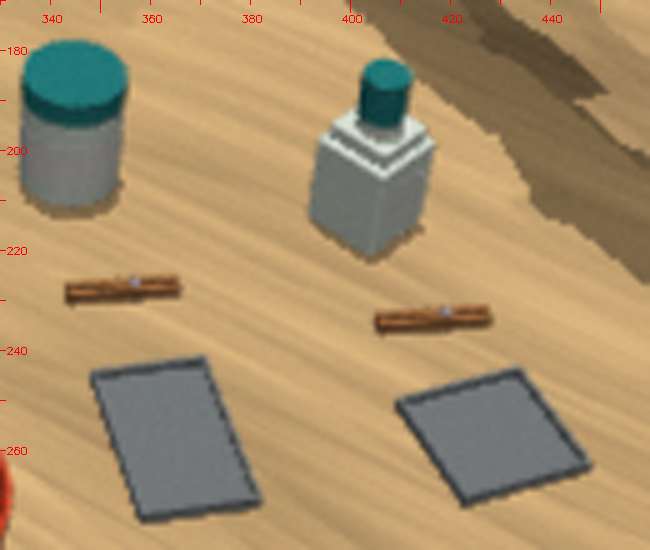

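View pics/dA.png

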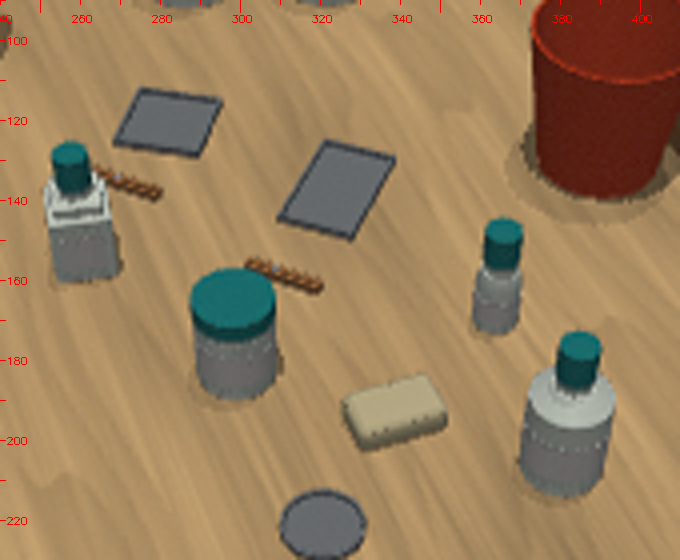

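View pics/dB.png

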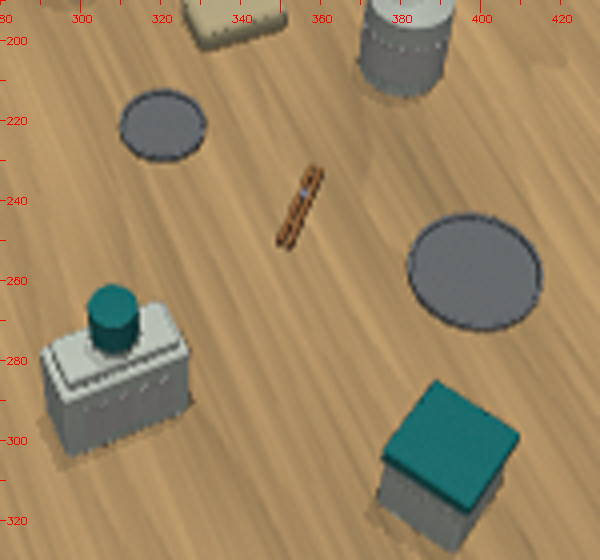

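The crops show all the outlines clearly, with the wood saturated and the bottles and trays grey or teal. I'll fit model silhouettes in both views.

```bash
cat > fit.py <<'E'
import cv2, numpy as np
from scipy.optimize import minimize
S=4
def prism(shape,z0,z1):
    if shape[0]=='r': a=np.linspace(0,2*np.pi,40)[:-1]; p=shape[1]/2*np.c_[np.cos(a),np.sin(a)]
    else: p=np.array([[1,1],[-1,1],[-1,-1],[1,-1]])*np.array(shape[1:])/2
    return np.vstack([np.c_[p,np.full(len(p),z)] for z in (z0,z1)])
def bottle(s,h): return [prism(s,0,h-.042),prism(('r',.026),h-.042,h-.034),prism(('r',.032),h-.034,h)]
OBJ={'big':(bottle(('r',.068),.14),(259,203),(381,200)),'slim':(bottle(('r',.04),.105),(297,230),(365,160)),
'sq':(bottle(('s',.056,.056),.125),(404,205),(261,150)),'obl':(bottle(('s',.09,.044),.135),(272,140),(309,285)),
'Tbig':([prism(('r',.098),0,.009)],(224,185),(398,258)),'Tslim':([prism(('r',.068),0,.009)],(299,185),(320,221)),
'Tsq':([prism(('s',.086,.086),0,.009)],(429,257),(282,120)),'Tobl':([prism(('s',.12,.074),0,.009)],(364,257),(324,137)),
'jar':([prism(('r',.07),0,.09)],(344,195),(298,172)),'tub':([prism(('s',.064,.064),0,.078)],(214,150),(391,306))}
def mask(im):
    h=cv2.cvtColor(im,cv2.COLOR_BGR2HSV); f=((h[...,1]<70)|((h[...,0]>75)&(h[...,0]<110))).astype(np.uint8)
    return f
def comp(im,seed):
    n,l=cv2.connectedComponents(mask(im),connectivity=4); w=l[seed[1]-3:seed[1]+4,seed[0]-3:seed[0]+4]; k=np.bincount(w[w>0]).argmax()
    m=(l==k).astype(np.uint8); return cv2.morphologyEx(m,cv2.MORPH_CLOSE,np.ones((3,3),np.uint8))
def sil(parts,p,c,roi):
    x0,y0,x1,y1=roi; o=np.zeros(((y1-y0)*S,(x1-x0)*S),np.uint8); R=cv2.Rodrigues(np.array([0,0,p[2]]))[0]
    for q in parts:
        w=q@R.T+[p[0],p[1],0]
        uv=cv2.projectPoints(w,c['rvec'],c['tvec'],np.array([[c['fx'],0,c['cx']],[0,c['fy'],c['cy']],[0,0,1]]),None)[0].reshape(-1,2)
        h=cv2.convexHull((((uv-[x0,y0]+.5)*S-.5)*16).astype(np.int32)); cv2.fillPoly(o,[h],255,shift=4)
    return cv2.resize(o,(x1-x0,y1-y0),interpolation=cv2.INTER_AREA)/255.
def ground(uv,c,z=0.):
    R=cv2.Rodrigues(c['rvec'])[0]; d=R.T@[(uv[0]-c['cx'])/c['fx'],(uv[1]-c['cy'])/c['fy'],1]; o=-R.T@c['tvec']; return o+d*(z-o[2])/d[2]
def fit(name,cams,seeds=None,p0=None,yaws=(0,.4,.8,1.2,1.6,2,2.4,2.8)):
    parts=OBJ[name][0]; seeds=seeds or OBJ[name][1:]; D=[]
    for c,s in zip(cams,seeds):
        m=comp(c['color'],s); ys,xs=np.nonzero(m); r=(max(xs.min()-12,0),max(ys.min()-12,0),min(xs.max()+13,640),min(ys.max()+13,400)); D.append((c,m[r[1]:r[3],r[0]:r[2]],r))
    f=lambda p:sum(np.abs(sil(parts,p,c,r)-m).sum() for c,m,r in D)
    z=parts[-1][:,2].max()/2
    p0=p0 if p0 is not None else np.mean([ground(s,c,z)[:2] for c,s in zip(cams,seeds)],0)
    best=None
    for y in yaws:
        q=[*p0[:2],y]; r=minimize(f,q,method='Nelder-Mead',options=dict(initial_simplex=np.array([q,q,q,q])+np.array([[0,0,0],[.01,0,0],[0,.01,0],[0,0,.2]]),xatol=1e-4,fatol=.05))
        if best is None or r.fun<best.fun: best=r
    return best.x,best.fun,[int(d[1].sum()) for d in D]
E
python3 - <<'E'
from fit import *
from station import *
cams=[read_camera("scene"),read_camera("side")]
import pickle; pickle.dump(cams,open('cams.pkl','wb'))
for n in OBJ:
    ys=(0,) if OBJ[n][0][0].shape[0]>8 else (0,.4,.8,1.2,1.6,2,2.4,2.8)
    p,e,a=fit(n,cams,yaws=ys)
    s=[fit(n,[cams[i]],[OBJ[n][1+i]],p,(p[2],))[0] for i in (0,1)]
    print(n,p.round(4),'deg',np.degrees(p[2]).round(1),'err',round(e,1),a,[q.round(3) for q in s])
E
```

```text
big [ 0.6654 -0.0932 -0.0781] deg -4.5 err 137.1 [739, 738] [array([ 0.665, -0.093, -0.078]), array([ 0.665, -0.093, -0.026])]
slim [0.685  0.0757 0.1419] deg 8.1 err 114.9 [432, 301] [array([0.685, 0.075, 0.203]), array([0.685, 0.076, 0.153])]
sq [ 0.3725  0.2791 -0.1272] deg -7.3 err 124.9 [656, 498] [array([ 0.373,  0.281, -0.007]), array([ 0.373,  0.278, -0.179])]
obl [ 0.3459 -0.3005  3.2929] deg 188.7 err 189.1 [632, 1111] [array([ 0.347, -0.299,  3.307]), array([ 0.346, -0.3  ,  3.161])]
Tbig [ 0.6264 -0.2916  0.0769] deg 4.4 err 67.6 [421, 795] [array([ 0.626, -0.292,  0.109]), array([ 0.626, -0.292,  0.097])]
Tslim [ 0.4628 -0.0843  0.0422] deg 2.4 err 53.0 [204, 311] [array([ 0.463, -0.084,  0.04 ]), array([ 0.464, -0.084,  0.134])]
Tsq [ 0.5015  0.4379 -0.5792] deg -33.2 err 60.5 [659, 340] [array([ 0.502,  0.438, -0.579]), array([ 0.502,  0.437, -0.587])]
Tobl [0.6203 0.2847 0.8247] deg 47.3 err 68.4 [779, 451] [array([0.621, 0.286, 0.827]), array([0.619, 0.284, 0.842])]
jar [0.4546 0.0983 0.0851] deg 4.9 err 79.2 [636, 623] [array([0.454, 0.098, 0.071]), array([0.454, 0.098, 0.074])]
tub [ 0.5223 -0.4338  2.2295] deg 127.7 err 152.0 [495, 940] [array([ 0.522, -0.434,  2.23 ]), array([ 0.522, -0.434,  2.2  ])]
```

```bash
python3 - <<'E'
import pickle; from fit import *
c=pickle.load(open('cams.pkl','rb'))
def yaw(i,a,b): 
    p=ground(a,c[i]);q=ground(b,c[i]); d=q-p; return np.degrees(np.arctan2(d[1],d[0])).round(1),np.hypot(*d[:2]).round(4)
print('sq',yaw(0,(392,213),(404.4,222.4)),yaw(0,(404.4,222.4),(416,214.5)),yaw(1,(253.75,160.5),(269.5,158.75)))
print('obl',yaw(0,(261.75,152.5),(270.75,157)),yaw(0,(270.75,157),(284.25,147.5)),yaw(1,(297.5,303.75),(327,291.25)),yaw(1,(292,291),(297.5,303.75)))
# refit using body only over yaw scan
for n in('sq','obl'):
    p,e,a=fit(n,c)
    D=[]
    for cc,s in zip(c,OBJ[n][1:]):
        m=comp(cc['color'],s); ys,xs=np.nonzero(m); r=(xs.min()-12,ys.min()-12,xs.max()+13,ys.max()+13); D.append((cc,m[r[1]:r[3],r[0]:r[2]],r))
        o=sil(OBJ[n][0],p,cc,r); v=np.dstack([m[r[1]:r[3],r[0]:r[2]]*255,o*255,o*0]).astype(np.uint8)
        print(n,[(np.degrees(p[2])+d,round(float(np.abs(sil(OBJ[n][0],[p[0],p[1],p[2]+np.radians(d)],cc,r)-D[-1][1]).sum()),1)) for d in range(-16,17,4)])
E
```

```text
sq (np.float64(74.3), np.float64(0.0572)) (np.float64(168.0), np.float64(0.0586)) (np.float64(-11.9), np.float64(0.0561))
obl (np.float64(88.0), np.float64(0.046)) (np.float64(179.1), np.float64(0.0798)) (np.float64(3.8), np.float64(0.0876)) (np.float64(-87.5), np.float64(0.0412))
sq [(np.float64(-23.28533577442299), 105.0), (np.float64(-19.28533577442299), 101.3), (np.float64(-15.28533577442299), 95.1), (np.float64(-11.28533577442299), 92.6), (np.float64(-7.2853357744229905), 79.1), (np.float64(-3.2853357744229905), 78.4), (np.float64(0.7146642255770095), 77.5), (np.float64(4.7146642255770095), 84.5), (np.float64(8.71466422557701), 94.3)]
sq [(np.float64(-23.28533577442299), 102.2), (np.float64(-19.28533577442299), 84.2), (np.float64(-15.28533577442299), 66.3), (np.float64(-11.28533577442299), 46.9), (np.float64(-7.2853357744229905), 45.8), (np.float64(-3.2853357744229905), 66.8), (np.float64(0.7146642255770095), 88.4), (np.float64(4.7146642255770095), 102.7), (np.float64(8.71466422557701), 115.5)]
obl [(np.float64(172.668911237068), 125.0), (np.float64(176.668911237068), 109.0), (np.float64(180.668911237068), 96.2), (np.float64(184.668911237068), 70.9), (np.float64(188.668911237068), 54.9), (np.float64(192.668911237068), 65.5), (np.float64(196.668911237068), 81.0), (np.float64(200.668911237068), 106.8), (np.float64(204.668911237068), 140.5)]
obl [(np.float64(172.668911237068), 145.6), (np.float64(176.668911237068), 141.3), (np.float64(180.668911237068), 136.3), (np.float64(184.668911237068), 140.3), (np.float64(188.668911237068), 134.2), (np.float64(192.668911237068), 150.1), (np.float64(196.668911237068), 156.1), (np.float64(200.668911237068), 174.5), (np.float64(204.668911237068), 203.9)]
```

```bash
python3 - <<'E'
import pickle; from fit import *
c=pickle.load(open('cams.pkl','rb')); T=[]
for n,p in(('sq',(.3728,.279,np.radians(-12))),('obl',(.3459,-.3002,np.radians(4)))):
    for cc,s in zip(c,OBJ[n][1:]):
        r=(s[0]-30,s[1]-28,s[0]+30,s[1]+28); k=8;im=cv2.resize(cc['color'][r[1]:r[3],r[0]:r[2]],None,fx=k,fy=k,interpolation=cv2.INTER_CUBIC)[:, 40:-40]
        m=cv2.resize(comp(cc['color'],s)[r[1]:r[3],r[0]:r[2]],None,fx=k,fy=k,interpolation=cv2.INTER_NEAREST)[:,40:-40]
        o=cv2.resize((sil(OBJ[n][0],p,cc,r)*255).astype(np.uint8),None,fx=k,fy=k)[:,40:-40]>127
        for a,col in((m,(0,0,255)),(o.astype(np.uint8),(0,255,0))): cv2.drawContours(im,cv2.findContours(a.copy(),0,1)[0],-1,col,1)
        T.append(im[:, :])
v=np.vstack([np.hstack(T[:2]),np.hstack(T[2:])]); v=cv2.resize(v,None,fx=.67,fy=.67,interpolation=cv2.INTER_AREA);print(v.shape); cv2.imwrite('pics/ov.png',v)
E
```

```text
(600, 536, 3)
```

View pics/ov.png

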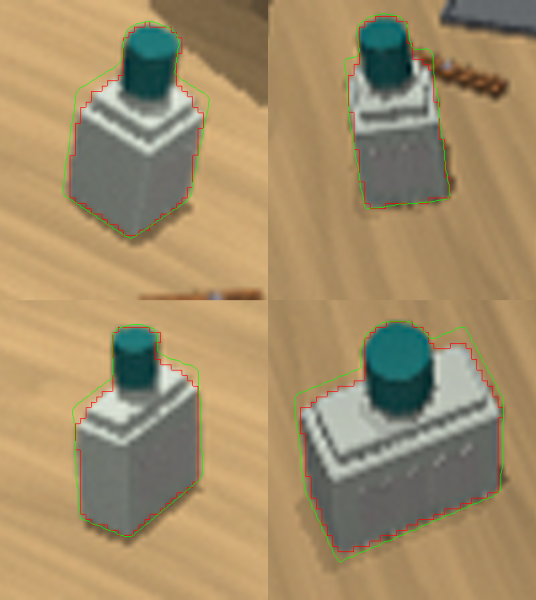

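The overlay shows the bottle bodies have a stepped shoulder, so the plain model was too wide at the top. The lower edges agree with yaw ≈ -12° (square) and ≈ 4° (oblong). I'll refine with the step included and check the bucket position.

```bash
cat > plan.py <<'E'
import numpy as np
from station import *
def plan(x=None,y=None,z=None):
    o=get_obs(); p=np.array(o['eef_pos']); w,a,b,c=o['tool_rot']
    from scipy.spatial.transform import Rotation as Ro
    R=Ro.from_quat([a,b,c,w]).as_matrix(); t=np.array([x if x is not None else p[0],y if y is not None else p[1],z if z is not None else p[2]])
    print('t',round(o['t'],2),'p',p.round(4),'yaw x',np.degrees(np.arctan2(R[1,0],R[0,0])).round(1),'tilt',np.degrees(R[:2,2]).round(2),'q',np.round(o['q'],2),'F',np.round(o['contact_force'],1),'w',round(o['gripper_width'],3))
    print('units',(R.T@(t-p)/.02).round(2))
E
python3 - <<'E'
import pickle; from fit import *
c=pickle.load(open('cams.pkl','rb'))
print('bucket',ground((391,128),c[1]).round(3), ground((302,305),c[0]).round(3),'cup',ground((430,170),c[1]).round(3))
for n,s,h,y in(('sq',(.056,.056),.125,-12),('obl',(.09,.044),.135,4)):
  for d in(.008,.012,.016):
    OBJ[n]=([prism(('s',*s),0,h-.042-d),prism(('s',s[0]-.01,s[1]-.01),0,h-.042)]+OBJ[n][0][-2:],)+OBJ[n][1:]
    p,e,a=fit(n,c,yaws=(np.radians(y),)); print(n,d,p.round(4),np.degrees(p[2]).round(1),round(e,1))
from plan import plan; plan(.6654,-.0932,.18)
E
```

```text
bucket [0.881 0.241 0.   ] [0.875 0.243 0.   ] cup [ 0.901 -0.011  0.   ]
sq 0.008 [ 0.3723  0.2792 -0.1531] -8.8 95.6
sq 0.012 [ 0.3728  0.2799 -0.1432] -8.2 90.1
sq 0.016 [ 0.3728  0.279  -0.1652] -9.5 86.2
obl 0.008 [ 0.3467 -0.2994  0.1159] 6.6 132.0
obl 0.012 [ 0.3467 -0.2995  0.1145] 6.6 118.2
obl 0.016 [ 0.3473 -0.2998  0.1067] 6.1 114.1
t 0.25 p [0.2982 0.6052 0.2013] yaw x 153.8 tilt [-0.02 -0.05] q [-1.22  0.48  0.02  1.56 -0.01  1.11 -0.08] F [-0.7  1.  -0.6] w 0.999
units [-31.9  -23.21   1.09]
```

Square bottle yaw is ≈ -10° and oblong ≈ 5°. Moving to above the thick bottle.

Call:
{"name": "jog_arm", "arguments": {"moves": [-0.8,-0.58,0,0,0,0,1,-0.8,-0.58,0,0,0,0,1,-0.8,-0.58,0,0,0,0,1,-0.8,-0.58,0,0,0,0,1,-0.8,-0.58,0,0,0,0,1,-0.8,-0.58,0,0,0,0,1,-0.8,-0.58,0,0,0,0,1,-0.8,-0.58,0,0,0,0,1], "grip_force": 45}}

```text
t: 0.92
eef_pos: [0.3724, 0.4647, 0.2017]
tool_rot: [-0.0, 0.227, 0.974, -0.0]
contact_force: [1.5, -0.1, -0.4]
gripper_width: 1.003
grasp_force: 0.0
```

Call:
{"name": "jog_arm", "arguments": {"moves": [-0.8,-0.58,0,0,0,0,1,-0.8,-0.58,0,0,0,0,1,-0.8,-0.58,0,0,0,0,1,-0.8,-0.58,0,0,0,0,1,-0.8,-0.58,0,0,0,0,1,-0.8,-0.58,0,0,0,0,1,-0.8,-0.58,0,0,0,0,1,-0.8,-0.58,0,0,0,0,1]}}

```text
t: 1.58
eef_pos: [0.4463, 0.3249, 0.2018]
tool_rot: [0.0, 0.227, 0.974, 0.0]
contact_force: [0.4, -0.3, 0.9]
gripper_width: 1.004
grasp_force: 0.0
```

Call:
{"name": "jog_arm", "arguments": {"moves": [-0.8,-0.58,0,0,0,0,1,-0.8,-0.58,0,0,0,0,1,-0.8,-0.58,0,0,0,0,1,-0.8,-0.58,0,0,0,0,1,-0.8,-0.58,0,0,0,0,1,-0.8,-0.58,0,0,0,0,1,-0.8,-0.58,0,0,0,0,1,-0.8,-0.58,0,0,0,0,1]}}

```text
t: 2.25
eef_pos: [0.52, 0.1852, 0.2018]
tool_rot: [-0.0, 0.227, 0.974, 0.0]
contact_force: [0.5, -0.9, -0.8]
gripper_width: 1.0
grasp_force: 0.0
```

Call:
{"name": "jog_arm", "arguments": {"moves": [-0.8,-0.58,0,0,0,0,1,-0.8,-0.58,0,0,0,0,1,-0.8,-0.58,0,0,0,0,1,-0.8,-0.58,0,0,0,0,1,-0.8,-0.58,0,0,0,0,1,-0.8,-0.58,0,0,0,0,1,-0.8,-0.58,0,0,0,0,1,-0.8,-0.58,0,0,0,0,1]}}

```text
t: 2.92
eef_pos: [0.5938, 0.0454, 0.2018]
tool_rot: [-0.0, 0.227, 0.974, 0.0]
contact_force: [0.0, -0.2, 0.9]
gripper_width: 1.001
grasp_force: 0.0
```

Call:
{"name": "jog_arm", "arguments": {"moves": [-0.8,-0.58,0,0,0,0,1,-0.8,-0.58,0,0,0,0,1,-0.8,-0.58,0,0,0,0,1,-0.8,-0.58,0,0,0,0,1,-0.8,-0.58,0,0,0,0,1,-0.8,-0.58,0,0,0,0,1,-0.8,-0.58,0,0,0,0,1,0,0,0,0,0,0,1]}}

```text
t: 3.58
eef_pos: [0.6589, -0.0813, 0.2017]
tool_rot: [0.001, 0.229, 0.973, -0.001]
contact_force: [0.4, -0.3, -0.8]
gripper_width: 1.0
grasp_force: 0.0
```

```bash
python3 -c "
from plan import *; plan(.6654,-.0932,.104)"
```

```text
t 3.58 p [ 0.6589 -0.0813  0.2017] yaw x 153.5 tilt [ 0.04 -0.17] q [-0.19  0.47  0.3   1.6  -0.15  1.09  1.26] F [ 0.4 -0.3 -0.8] w 1.0
units [-0.55 -0.38  4.89]
```

Call:
{"name": "jog_arm", "arguments": {"moves": [-0.55,-0.38,0,0,0,0,1,0,0,0.9,0,0,0,1,0,0,0.9,0,0,0,1,0,0,0.9,0,0,0,1,0,0,0.9,0,0,0,1,0,0,0.8,0,0,0,1,0,0,0.5,0,0,0,1,0,0,0,0,0,0,1]}}

```text
t: 4.25
eef_pos: [0.663, -0.087, 0.1012]
tool_rot: [-0.002, 0.226, 0.974, -0.0]
contact_force: [-0.8, -0.0, 0.8]
gripper_width: 1.001
grasp_force: 0.0
```

Call:
{"name": "jog_arm", "arguments": {"moves": [0,0,0,0,0,0,0,0,0,0,0,0,0,0,0,0,0,0,0,0,0,0,0,0,0,0,0,0,0,0,0,0,0,0,0,0,0,0,0,0,0,0,0,0,0,0,0,0,0,0,0,0,0,0,0,0]}}

```text
t: 4.92
eef_pos: [0.6655, -0.0883, 0.1051]
tool_rot: [0.001, 0.227, 0.974, 0.0]
contact_force: [-1.0, -2.1, 6.0]
gripper_width: 0.341
grasp_force: 44.2
```

```bash
python3 -c "
from plan import *; plan(.6264,-.2916)"
```

```text
t 4.92 p [ 0.6655 -0.0883  0.1051] yaw x 153.8 tilt [ 0.12 -0.02] q [-0.15  0.58  0.27  1.66 -0.18  0.92  1.3 ] F [-1.  -2.1  6. ] w 0.341
units [-2.74 -9.98 -0.  ]
```

Call:
{"name": "jog_arm", "arguments": {"moves": [0,0,-0.3,0,0,0,0,0,0,-0.9,0,0,0,0,0,0,-0.9,0,0,0,0,0,0,-0.9,0,0,0,0,-0.25,-0.9,0,0,0,0,0,-0.25,-0.9,0,0,0,0,0,-0.25,-0.9,0,0,0,0,0,-0.25,-0.9,0,0,0,0,0]}}

```text
t: 5.58
eef_pos: [0.6499, -0.1614, 0.1634]
tool_rot: [-0.001, 0.227, 0.974, 0.0]
contact_force: [0.6, -0.3, -2.2]
gripper_width: 0.341
grasp_force: 44.9
```

Call:
{"name": "jog_arm", "arguments": {"moves": [-0.25,-0.9,0,0,0,0,0,-0.25,-0.9,0,0,0,0,0,-0.25,-0.9,0,0,0,0,0,-0.25,-0.9,0,0,0,0,0,-0.25,-0.9,0,0,0,0,0,-0.25,-0.9,0,0,0,0,0,-0.2,-0.9,0,0,0,0,0,0,0,0,0,0,0,0]}}

```text
t: 6.25
eef_pos: [0.6227, -0.2946, 0.1634]
tool_rot: [-0.001, 0.23, 0.973, -0.002]
contact_force: [-1.3, -0.5, -3.5]
gripper_width: 0.339
grasp_force: 44.9
```

```bash
python3 -c "
from plan import *; plan(.6264,-.2916,.108)
import cv2
for n in('scene','side'): cv2.imwrite('pics/%s1.png'%n,read_camera(n)['color'])
plan(.6264,-.2916,.108)
"
```

```text
t 6.25 p [ 0.6227 -0.2946  0.1634] yaw x 153.4 tilt [-0.14 -0.16] q [ 0.13  0.55  0.32  1.57 -0.19  1.05  1.61] F [-1.3 -0.5 -3.5] w 0.339
units [-0.1   0.23  2.77]
t 6.35 p [ 0.6246 -0.2899  0.1633] yaw x 153.7 tilt [-0.08  0.03] q [ 0.13  0.55  0.32  1.57 -0.19  1.05  1.61] F [-0.3  0.4 -2.3] w 0.34
units [-0.13 -0.04  2.76]
```

View pics/side1.png

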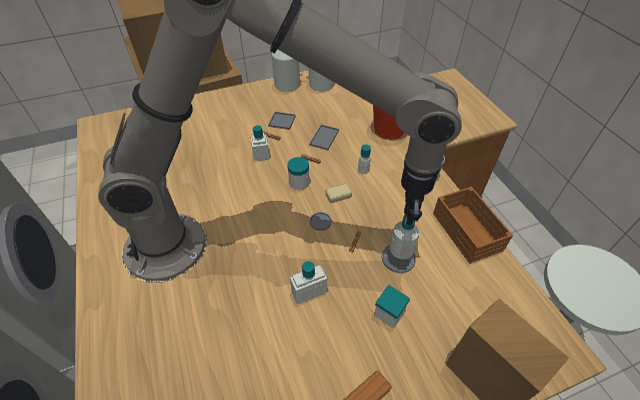

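The side view shows the thick bottle hanging upright over the large round tray at (400,255). Lowering, releasing and retreating.

Call:
{"name": "jog_arm", "arguments": {"moves": [-0.1,0,0.9,0,0,0,0,0,0,0.9,0,0,0,0,0,0,0.5,0,0,0,0,0,0,0.25,0,0,0,0,0,0,0.15,0,0,0,0,0,0,0.08,0,0,0,0,0,0,0,0,0,0,0,0,0,0,0,0,0,0]}}

```text
t: 7.02
eef_pos: [0.6279, -0.2903, 0.109]
tool_rot: [0.001, 0.227, 0.974, -0.0]
contact_force: [0.1, 0.6, -2.2]
gripper_width: 0.34
grasp_force: 45.0
```

```bash
python3 -c "
from plan import *; plan(.6264,-.2916,.108)"
```

```text
t 7.02 p [ 0.6279 -0.2903  0.109 ] yaw x 153.8 tilt [ 0.07 -0.02] q [ 0.14  0.61  0.3   1.61 -0.21  0.96  1.62] F [ 0.1  0.6 -2.2] w 0.34
units [ 0.04 -0.09  0.05]
```

Call:
{"name": "jog_arm", "arguments": {"moves": [0,0,0.05,0,0,0,0,0,0,0.05,0,0,0,0,0,0,0,0,0,0,0,0,0,0,0,0,0,1,0,0,0,0,0,0,1,0,0,0,0,0,0,1,0,0,0,0,0,0,1,0,0,0,0,0,0,1]}}

```text
t: 7.68
eef_pos: [0.6273, -0.29, 0.106]
tool_rot: [-0.0, 0.227, 0.974, 0.0]
contact_force: [-0.4, 0.0, -0.2]
gripper_width: 0.993
grasp_force: 0.0
```

Call:
{"name": "jog_arm", "arguments": {"moves": [0,0,0,0,0,0,1,0,0,-0.3,0,0,0,1,0,0,-0.6,0,0,0,1,0,0,-0.9,0,0,0,1,0,0,-0.9,0,0,0,1,0,0,-0.9,0,0,0,1,0,0,0,0,0,0,1,0,0,0,0,0,0,1]}}

```text
t: 8.35
eef_pos: [0.6283, -0.2907, 0.1804]
tool_rot: [0.002, 0.227, 0.974, -0.0]
contact_force: [0.3, -0.6, -0.3]
gripper_width: 1.003
grasp_force: 0.0
```

```bash
python3 -c "
from plan import *; plan(.685,.0757)"
```

```text
t 8.35 p [ 0.6283 -0.2907  0.1804] yaw x 153.8 tilt [ 0.2  -0.06] q [ 0.13  0.54  0.32  1.55 -0.18  1.08  1.6 ] F [ 0.3 -0.6 -0.3] w 1.003
units [ 5.560e+00  1.769e+01 -1.000e-02]
```

Call:
{"name": "jog_arm", "arguments": {"moves": [0.28,0.88,0,0,0,0,1,0.28,0.88,0,0,0,0,1,0.28,0.88,0,0,0,0,1,0.28,0.88,0,0,0,0,1,0.28,0.88,0,0,0,0,1,0.28,0.88,0,0,0,0,1,0.28,0.88,0,0,0,0,1,0.28,0.88,0,0,0,0,1]}}

```text
t: 9.02
eef_pos: [0.6487, -0.1429, 0.1772]
tool_rot: [-0.001, 0.227, 0.974, -0.0]
contact_force: [0.2, -0.3, -0.2]
gripper_width: 1.0
grasp_force: 0.0
```

Call:
{"name": "jog_arm", "arguments": {"moves": [0.28,0.88,0,0,0,0,1,0.28,0.88,0,0,0,0,1,0.28,0.88,0,0,0,0,1,0.28,0.88,0,0,0,0,1,0.28,0.88,0,0,0,0,1,0.28,0.88,0,0,0,0,1,0.28,0.88,0,0,0,0,1,0.28,0.88,0,0,0,0,1]}}

```text
t: 9.68
eef_pos: [0.6707, 0.003, 0.1772]
tool_rot: [-0.001, 0.227, 0.974, -0.0]
contact_force: [-0.1, -0.8, -0.2]
gripper_width: 0.997
grasp_force: 0.0
```

Call:
{"name": "jog_arm", "arguments": {"moves": [0.28,0.88,0,0,0,0,1,0.28,0.88,0,0,0,0,1,0.28,0.88,0,0,0,0,1,0.24,0.97,0,0,0,0,1,0,0,0.9,0,0,0,1,0,0,0.9,0,0,0,1,0,0,0,0,0,0,1,0,0,0,0,0,0,1]}}

```text
t: 10.35
eef_pos: [0.6826, 0.0761, 0.1406]
tool_rot: [-0.002, 0.227, 0.974, -0.001]
contact_force: [0.2, -0.3, 1.0]
gripper_width: 1.002
grasp_force: 0.0
```

```bash
python3 -c "
from plan import *; plan(.685,.0757,.07)"
```

```text
t 10.35 p [0.6826 0.0761 0.1406] yaw x 153.8 tilt [-0.21 -0.05] q [-0.38  0.56  0.25  1.59 -0.16  1.01  1.04] F [ 0.2 -0.3  1. ] w 1.002
units [-0.13  0.04  3.53]
```

Call:
{"name": "jog_arm", "arguments": {"moves": [-0.13,0.04,0.8,0,0,0,1,0,0,0.9,0,0,0,1,0,0,0.9,0,0,0,1,0,0,0.6,0,0,0,1,0,0,0.25,0,0,0,1,0,0,0,0,0,0,1,0,0,0,0,0,0,1,0,0,0,0,0,0,0]}}

```text
t: 11.02
eef_pos: [0.6877, 0.0759, 0.0746]
tool_rot: [0.001, 0.227, 0.974, 0.0]
contact_force: [-0.2, -0.4, 0.8]
gripper_width: 0.88
grasp_force: 0.0
```

Call:
{"name": "jog_arm", "arguments": {"moves": [0,0,0,0,0,0,0,0,0,0,0,0,0,0,0,0,0,0,0,0,0,0,0,0,0,0,0,0,0,0,0,0,0,0,0,0,0,0,0,0,0,0,0,0,0,0,0,0,0,0,0,0,0,0,0,0]}}

```text
t: 11.68
eef_pos: [0.6919, 0.0778, 0.0787]
tool_rot: [0.005, 0.227, 0.974, 0.003]
contact_force: [0.4, 1.9, 20.0]
gripper_width: -0.0
grasp_force: 9.9
```

```bash
python3 -c "
from plan import *; plan(.4628,-.0843,.13)"
```

```text
t 11.68 p [0.6919 0.0778 0.0787] yaw x 153.8 tilt [0.64 0.19] q [-0.36  0.64  0.23  1.62 -0.18  0.89  1.05] F [ 0.4  1.9 20. ] w -0.0
units [  6.68 -12.31  -2.72]
```

The gripper shut fully with 20 N upward, so something is wrong. I need to look.

```bash
python3 -c "
from station import *
import cv2
a=read_camera('scene')['color'][150:300,220:420]; b=read_camera('side')['color'][60:210,280:480]
w=read_camera('wrist')['color'][180:400,180:480]
v=cv2.resize(__import__('numpy').hstack([a,b]),None,fx=2,fy=2,interpolation=2); w=cv2.resize(w,(400,293)); c=cv2.copyMakeBorder(w,0,0,0,400,0)
cv2.imwrite('pics/miss.png',__import__('numpy').vstack([v,c])); print(get_obs()['contact_force'],get_obs()['torque'])"
```

```text
[ 0.74205406  1.53953463 19.55192429] [ 0.52463585 -0.13472085  0.0022407 ]
```

View pics/miss.png

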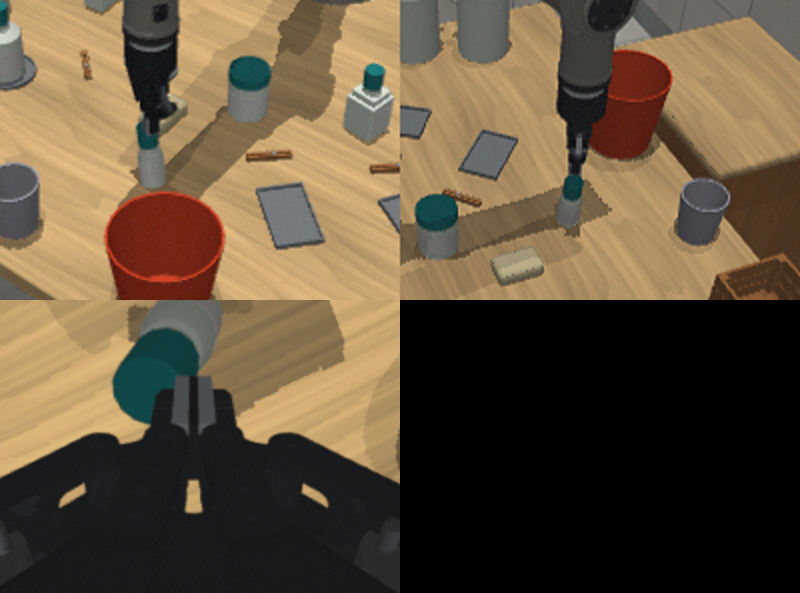

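The fingers are shut beside the slim bottle's cap and the bottle leans slightly. My fit must have been biased, probably by the soap touching the cap in the scene mask. I'll ease up slowly.

Call:
{"name": "jog_arm", "arguments": {"moves": [0,0,-0.1,0,0,0,0,0,0,-0.1,0,0,0,0,0,0,-0.1,0,0,0,0,0,0,-0.1,0,0,0,0,0,0,-0.1,0,0,0,0,0,0,-0.1,0,0,0,0,0,0,0,0,0,0,0,0,0,0,0,0,0,0]}}

```text
t: 12.5
eef_pos: [0.6865, 0.0758, 0.085]
tool_rot: [-0.0, 0.227, 0.974, -0.0]
contact_force: [0.0, 0.4, 0.1]
gripper_width: 0.003
grasp_force: 0.0
```

```bash
python3 -c "
from plan import *
import cv2,numpy as np,pickle
plan()
o=pickle.load(open('cams.pkl','rb')); n=[read_camera('scene'),read_camera('side')]
R=[(260,195,335,255),(330,130,405,190)]
v=np.vstack([np.hstack([cv2.resize(c['color'][r[1]:r[3],r[0]:r[2]],None,fx=5,fy=5,interpolation=2) for c,r in zip(s,R)]) for s in(o,n)])
cv2.imwrite('pics/tilt.png',v)"
```

```text
t 12.5 p [0.6865 0.0758 0.085 ] yaw x 153.8 tilt [-0.02 -0.  ] q [-0.36  0.63  0.24  1.62 -0.18  0.91  1.05] F [0.  0.4 0.1] w 0.003
units [0. 0. 0.]
```

View pics/tilt.png

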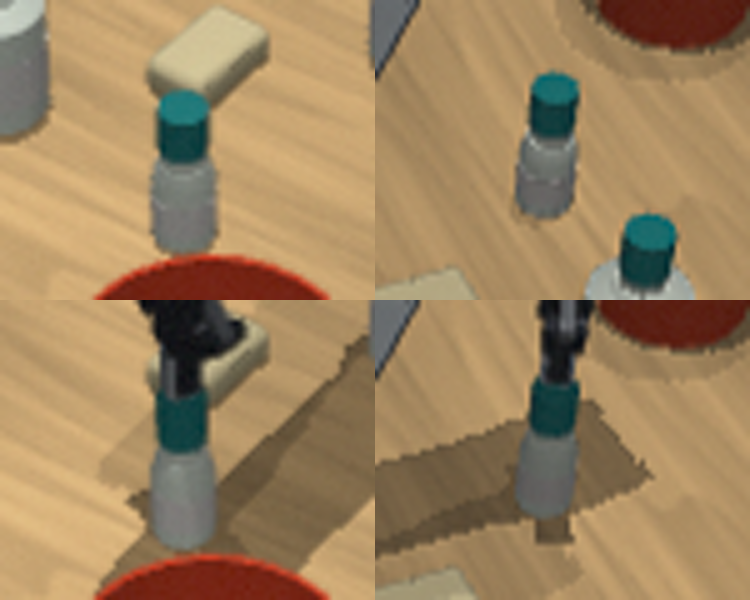

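```bash
python3 -c "
from fit import *; import pickle; from station import *
c=pickle.load(open('cams.pkl','rb'))
K=lambda c:np.array([[c['fx'],0,c['cx']],[0,c['fy'],c['cy']],[0,0,1]])
pr=lambda p,c:cv2.projectPoints(np.array([p],float),c['rvec'],c['tvec'],K(c),None)[0].ravel().round(1)
P=[K(x)@np.c_[cv2.Rodrigues(x['rvec'])[0],x['tvec']] for x in c]
tri=lambda a,b:(lambda X:(X[:3]/X[3]).ravel().round(4))(cv2.triangulatePoints(P[0],P[1],np.array(a,float),np.array(b,float)))
print('cap top',tri((296.8,216.2),(366,147.4)))
e=get_obs()['eef_pos']; print('tcp',[pr(e,x) for x in c])
for q in((.6850,.0757),): print([[pr((*q,z),x) for x in c] for z in(0,.105)])
# cap-only fits for every bottle
for n in('big','slim','sq','obl'):
    h=OBJ[n][0][-1][:,2].max(); R=[]
    for i in(0,1):
        hs=cv2.cvtColor(c[i]['color'],cv2.COLOR_BGR2HSV); m=((hs[...,0]>75)&(hs[...,0]<100)&(hs[...,1]>90)).astype(np.uint8)
        nn,l,st,ce=cv2.connectedComponentsWithStats(m); p=fitp={'big':(.6654,-.0932),'slim':(.685,.0757),'sq':(.3728,.2793),'obl':(.3467,-.2997)}[n]
        u=pr((*p,h-.017),c[i]); k=1+np.argmin(np.hypot(*(ce[1:]-u).T)); R.append((ce[k].round(1),u,st[k][4]))
    print(n,R,tri(R[0][0],R[1][0]),h-.017)
"
```

```text
cap top [0.6857 0.0777 0.1019]
tcp [array([295.8, 220.4]), array([365.4, 151.2])]
[[array([296.2, 240. ]), array([363.1, 169.4])], [array([296. , 215.2]), array([365.5, 146.9])]]
big [(array([257.1, 185.7]), array([257.3, 185.7]), np.int32(112)), (array([384.1, 179.5]), array([384.1, 179.3]), np.int32(126))] [ 0.6653 -0.0939  0.1226] 0.12300000000000001
slim [(array([296.1, 219.6]), array([296. , 219.3]), np.int32(120)), (array([365.3, 150.5]), array([365.1, 150.7]), np.int32(99))] [0.6858 0.0765 0.0879] 0.088
sq [(array([406.3, 188.2]), array([406.3, 188. ]), np.int32(107)), (array([257.5, 131.5]), array([257.4, 131. ]), np.int32(97))] [0.3724 0.279  0.1066] 0.108
obl [(array([271.8, 122.3]), array([271.8, 122.4]), np.int32(77)), (array([308. , 269.2]), array([307.8, 269.2]), np.int32(170))] [ 0.3467 -0.2998  0.1184] 0.11800000000000001
```

The slim bottle is upright and where it was. The visible fingertips triangulate to about z=0.11 while the TCP reads 0.085, so the real fingertips sit about 25 mm higher than I assumed. The fingers had shut on top of the cap. I'll open, go lower and grip again.

Call:
{"name": "jog_arm", "arguments": {"moves": [0,0,0,0,0,0,1,0,0,0,0,0,0,1,0,0,0,0,0,0,1,0,0,0,0,0,0,1,0,0,0,0,0,0,1,0,0,0,0,0,0,1,0,0,0.3,0,0,0,1,0,0,0.4,0,0,0,1]}}

```text
t: 13.27
eef_pos: [0.6873, 0.076, 0.0714]
tool_rot: [0.001, 0.227, 0.974, 0.0]
contact_force: [1.0, -0.2, -0.6]
gripper_width: 0.999
grasp_force: 0.0
```

Call:
{"name": "jog_arm", "arguments": {"moves": [0,0,0.4,0,0,0,1,0,0,0.25,0,0,0,1,0,0,0,0,0,0,1,0,0,0,0,0,0,0,0,0,0,0,0,0,0,0,0,0,0,0,0,0,0,0,0,0,0,0,0,0,0,0,0,0,0,0]}}

```text
t: 13.93
eef_pos: [0.6872, 0.0762, 0.0589]
tool_rot: [0.001, 0.227, 0.974, 0.0]
contact_force: [0.3, 0.5, 1.3]
gripper_width: 0.355
grasp_force: 44.3
```

Call:
{"name": "jog_arm", "arguments": {"moves": [0,0,0,0,0,0,0,0,0,0,0,0,0,0,0,0,0,0,0,0,0,0,0,0,0,0,0,0,0,0,0,0,0,0,0,0,0,0,0,0,0,0,0,0,0,0,0,0,0,0,0,0,0,0,0,0]}}

```text
t: 14.6
eef_pos: [0.6872, 0.0761, 0.0588]
tool_rot: [0.001, 0.227, 0.974, 0.0]
contact_force: [0.1, 1.4, 6.6]
gripper_width: 0.355
grasp_force: 44.6
```

```bash
python3 -c "
from plan import *; plan(.4628,-.0843,.13)"
```

```text
t 14.6 p [0.6872 0.0761 0.0588] yaw x 153.8 tilt [0.07 0.02] q [-0.36  0.66  0.23  1.64 -0.18  0.87  1.06] F [0.1 1.4 6.6] w 0.355
units [  6.52 -12.15  -3.58]
```

Call:
{"name": "jog_arm", "arguments": {"moves": [0,0,-0.3,0,0,0,0,0,0,-0.7,0,0,0,0,0,0,-0.9,0,0,0,0,0,0,-0.9,0,0,0,0,0,0,-0.7,0,0,0,0,0.47,-0.87,0,0,0,0,0,0.47,-0.87,0,0,0,0,0,0.47,-0.87,0,0,0,0,0]}}

```text
t: 15.27
eef_pos: [0.6376, 0.0413, 0.1289]
tool_rot: [0.0, 0.227, 0.974, 0.0]
contact_force: [1.7, -0.2, -2.1]
gripper_width: 0.353
grasp_force: 44.6
```

Call:
{"name": "jog_arm", "arguments": {"moves": [0.47,-0.87,0,0,0,0,0,0.47,-0.87,0,0,0,0,0,0.47,-0.87,0,0,0,0,0,0.47,-0.87,0,0,0,0,0,0.47,-0.87,0,0,0,0,0,0.47,-0.87,0,0,0,0,0,0.47,-0.87,0,0,0,0,0,0.47,-0.87,0,0,0,0,0]}}

```text
t: 15.93
eef_pos: [0.5083, -0.0507, 0.1287]
tool_rot: [0.0, 0.227, 0.974, 0.0]
contact_force: [0.9, -1.1, -1.8]
gripper_width: 0.355
grasp_force: 44.6
```

Call:
{"name": "jog_arm", "arguments": {"moves": [0.47,-0.87,0,0,0,0,0,0.47,-0.87,0,0,0,0,0,0.41,-0.84,0,0,0,0,0,0,0,0,0,0,0,0,0,0,0,0,0,0,0,0,0,0,0,0,0,0,0,0,0,0,0,0,0,0,0,0,0,0,0,0]}}

```text
t: 16.6
eef_pos: [0.4631, -0.0838, 0.1283]
tool_rot: [0.0, 0.226, 0.974, 0.0]
contact_force: [-0.3, -0.5, -1.3]
gripper_width: 0.356
grasp_force: 44.6
```

```bash
python3 -c "
from plan import *; plan(.4628,-.0843,.0618)"
```

```text
t 16.6 p [ 0.4631 -0.0838  0.1283] yaw x 153.8 tilt [0.03 0.  ] q [-0.21  0.24  0.3   2.12 -0.1   0.79  1.26] F [-0.3 -0.5 -1.3] w 0.356
units [ 0.   -0.03  3.33]
```

Call:
{"name": "jog_arm", "arguments": {"moves": [0,0,0.9,0,0,0,0,0,0,0.9,0,0,0,0,0,0,0.8,0,0,0,0,0,0,0.4,0,0,0,0,0,0,0.2,0,0,0,0,0,0,0.08,0,0,0,0,0,0,0.06,0,0,0,0,0,0,0,0,0,0,0]}}

```text
t: 17.27
eef_pos: [0.463, -0.0844, 0.062]
tool_rot: [0.001, 0.227, 0.974, 0.0]
contact_force: [-0.0, 0.3, -1.0]
gripper_width: 0.356
grasp_force: 44.6
```

Call:
{"name": "jog_arm", "arguments": {"moves": [0,0,0,0,0,0,0,0,0,0,0,0,0,0,0,0,0,0,0,0,1,0,0,0,0,0,0,1,0,0,0,0,0,0,1,0,0,0,0,0,0,1,0,0,0,0,0,0,1,0,0,0,0,0,0,1]}}

```text
t: 17.93
eef_pos: [0.4623, -0.0844, 0.0614]
tool_rot: [0.0, 0.227, 0.974, 0.0]
contact_force: [-0.2, 0.4, 0.5]
gripper_width: 1.0
grasp_force: 0.0
```

Call:
{"name": "jog_arm", "arguments": {"moves": [0,0,-0.3,0,0,0,1,0,0,-0.6,0,0,0,1,0,0,-0.9,0,0,0,1,0,0,-0.9,0,0,0,1,0,0,-0.9,0,0,0,1,0,0,-0.9,0,0,0,1,0,0,0,0,0,0,1,0,0,0,0,0,0,1]}}

```text
t: 18.6
eef_pos: [0.463, -0.0844, 0.1524]
tool_rot: [0.001, 0.227, 0.974, 0.0]
contact_force: [0.6, 0.4, 0.3]
gripper_width: 0.999
grasp_force: 0.0
```

```bash
python3 -c "
from plan import *; plan(.3726,.2790)"
```

```text
t 18.6 p [ 0.463  -0.0844  0.1524] yaw x 153.8 tilt [0.14 0.02] q [-0.23  0.2   0.31  2.1  -0.08  0.85  1.25] F [0.6 0.4 0.3] w 0.999
units [ 1.209e+01  1.430e+01 -1.000e-02]
```

Call:
{"name": "jog_arm", "arguments": {"moves": [0.75,0.89,0,0,0,0,1,0.75,0.89,0,0,0,0,1,0.75,0.89,0,0,0,0,1,0.75,0.89,0,0,0,0,1,0.75,0.89,0,0,0,0,1,0.75,0.89,0,0,0,0,1,0.75,0.89,0,0,0,0,1,0.75,0.89,0,0,0,0,1]}}

```text
t: 19.27
eef_pos: [0.4164, 0.0971, 0.1505]
tool_rot: [-0.001, 0.227, 0.974, -0.001]
contact_force: [0.5, 0.8, -0.3]
gripper_width: 1.0
grasp_force: 0.0
```

Call:
{"name": "jog_arm", "arguments": {"moves": [0.76,0.9,0,0,0,0,1,0.76,0.9,0,0,0,0,1,0.76,0.9,0,0,0,0,1,0.76,0.9,0,0,0,0,1,0.76,0.9,0,0,0,0,1,0.76,0.9,0,0,0,0,1,0.76,0.9,0,0,0,0,1,0.76,0.9,0,0,0,0,1]}}

```text
t: 19.93
eef_pos: [0.3711, 0.2798, 0.1504]
tool_rot: [-0.001, 0.227, 0.974, -0.001]
contact_force: [0.2, -0.1, -0.6]
gripper_width: 1.0
grasp_force: 0.0
```

Call:
{"name": "jog_arm", "arguments": {"moves": [0,0,0.5,0,0,0,1,0,0,0.5,0,0,0,1,0,0,0,0,0,0,1,0,0,0,0,0,0,1,0,0,0,0,0,0,1,0,0,0,0,0,0,1,0,0,0,0,0,0,1,0,0,0,0,0,0,1]}}

```text
t: 20.6
eef_pos: [0.3725, 0.2791, 0.1317]
tool_rot: [0.0, 0.227, 0.974, 0.0]
contact_force: [0.3, -0.3, 0.5]
gripper_width: 1.005
grasp_force: 0.0
```

```bash
python3 -c "
from plan import *; plan(.3726,.2790,.079)"
```

```text
t 20.6 p [0.3725 0.2791 0.1317] yaw x 153.7 tilt [0.03 0.03] q [-0.79  0.22  0.02  2.11 -0.01  0.8   0.34] F [ 0.3 -0.3  0.5] w 1.005
units [-0.01 -0.    2.64]
```

Call:
{"name": "jog_arm", "arguments": {"moves": [0,0,0.8,0,0,0,1,0,0,0.9,0,0,0,1,0,0,0.6,0,0,0,1,0,0,0.3,0,0,0,1,0,0,0,0,0,0,1,0,0,0,0,0,0,0,0,0,0,0,0,0,0,0,0,0,0,0,0,0]}}

```text
t: 21.27
eef_pos: [0.3726, 0.2798, 0.0802]
tool_rot: [0.0, 0.227, 0.974, 0.001]
contact_force: [0.2, 0.2, -0.0]
gripper_width: 0.602
grasp_force: 0.0
```

Call:
{"name": "jog_arm", "arguments": {"moves": [0,0,0,0,0,0,0,0,0,0,0,0,0,0,0,0,0,0,0,0,0,0,0,0,0,0,0,0,0,0,0,0,0,0,0,0,0,0,0,0,0,0,0,0,0,0,0,0,0,0,0,0,0,0,0,0]}}

```text
t: 21.93
eef_pos: [0.3727, 0.28, 0.0802]
tool_rot: [0.0, 0.227, 0.974, 0.001]
contact_force: [-0.9, 1.3, 6.1]
gripper_width: 0.352
grasp_force: 44.3
```

```bash
python3 -c "
from plan import *; plan(.5015,.4379,.14)"
```

```text
t 21.93 p [0.3727 0.28   0.0802] yaw x 153.8 tilt [0.07 0.07] q [-0.79  0.31  0.02  2.15 -0.01  0.68  0.34] F [-0.9  1.3  6.1] w 0.352
units [-2.29  9.93 -2.97]
```

Call:
{"name": "jog_arm", "arguments": {"moves": [0,0,-0.3,0,0,0,0,0,0,-0.8,0,0,0,0,0,0,-0.9,0,0,0,0,0,0,-0.9,0,0,0,0,-0.2,0.9,0,0,0,0,0,-0.2,0.9,0,0,0,0,0,-0.2,0.9,0,0,0,0,0,-0.2,0.9,0,0,0,0,0]}}

```text
t: 22.6
eef_pos: [0.4182, 0.3368, 0.1373]
tool_rot: [-0.0, 0.227, 0.974, -0.001]
contact_force: [0.8, -0.2, -2.2]
gripper_width: 0.356
grasp_force: 45.1
```

Call:
{"name": "jog_arm", "arguments": {"moves": [-0.2,0.9,0,0,0,0,0,-0.2,0.9,0,0,0,0,0,-0.2,0.9,0,0,0,0,0,-0.2,0.9,0,0,0,0,0,-0.2,0.9,0,0,0,0,0,-0.2,0.9,0,0,0,0,0,-0.29,0.93,0,0,0,0,0,0,0,0,0,0,0.5,0]}}

```text
t: 23.27
eef_pos: [0.5023, 0.4395, 0.1368]
tool_rot: [0.0, 0.243, 0.97, 0.001]
contact_force: [0.9, 0.6, -2.3]
gripper_width: 0.352
grasp_force: 45.3
```

Call:
{"name": "jog_arm", "arguments": {"moves": [0,0,0,0,0,0.9,0,0,0,0,0,0,0.9,0,0,0,0,0,0,0.9,0,0,0,0,0,0,0.9,0,0,0,0,0,0,0.9,0,0,0,0,0,0,0.8,0,0,0,0,0,0,0,0,0,0,0,0,0,0,0]}}

```text
t: 23.93
eef_pos: [0.5004, 0.4367, 0.1369]
tool_rot: [-0.0, 0.417, 0.909, -0.001]
contact_force: [0.5, 0.5, -3.1]
gripper_width: 0.355
grasp_force: 45.3
```

```bash
python3 -c "
from plan import *; plan(.5015,.4379,.0832)
import cv2,numpy as np
from fit import *
c=[read_camera(n) for n in('scene','side')]; plan(.5015,.4379,.0832)
v=np.hstack([cv2.resize(c[0]['color'][190:290,380:480],None,fx=4,fy=4,interpolation=2),cv2.resize(c[1]['color'][65:165,230:330],None,fx=4,fy=4,interpolation=2)])
cv2.imwrite('pics/sqheld.png',v)"
```

```text
t 23.93 p [0.5004 0.4367 0.1369] yaw x 130.7 tilt [-0.06 -0.07] q [-0.9   0.52  0.12  1.65 -0.07  0.98 -0.04] F [ 0.5  0.5 -3.1] w 0.355
units [0.01 0.08 2.68]
t 24.03 p [0.5007 0.4369 0.1371] yaw x 130.7 tilt [-0.04 -0.04] q [-0.9   0.52  0.12  1.65 -0.07  0.98 -0.04] F [-0.   0.3 -3.4] w 0.354
units [0.01 0.06 2.7 ]
```

View pics/sqheld.png

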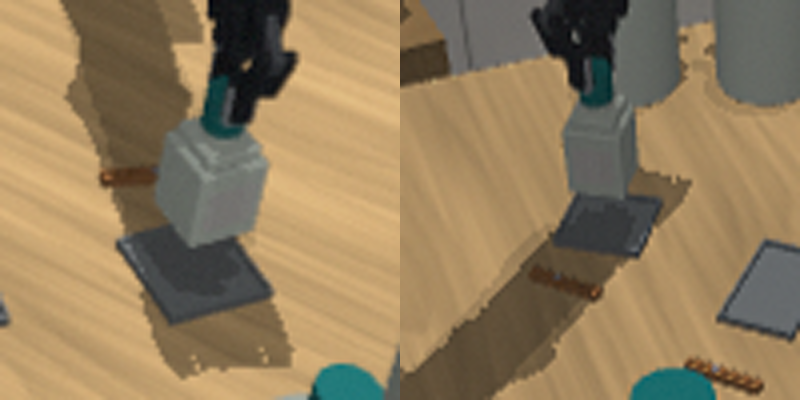

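The square bottle is held over the square tray with its lower edges nearly parallel to the tray's. Checking the angle numerically.

```bash
python3 -c "
import pickle; from fit import *
c=pickle.load(open('cams.pkl','rb'))
def yaw(i,a,b,z):
    f=(lambda p:(380+p[0]/4-.4,190+p[1]/4-.4)) if i==0 else (lambda p:(230+(p[0]-400)/4-.4,65+p[1]/4-.4))
    d=ground(f(b),c[i],z)-ground(f(a),c[i],z); return np.degrees(np.arctan2(d[1],d[0])).round(1)%90-90,np.hypot(*d[:2]).round(4)
z=.057
print(yaw(0,(158,206),(192,246),z),yaw(0,(192,246),(258,230),z),yaw(1,(567,187),(632,199),z))
print(yaw(0,(118,243),(172,322),.0),yaw(0,(172,322),(271,292),0.),yaw(1,(555,243),(638,256),0.))
"
```

```text
(np.float64(-29.299999999999997), np.float64(0.0447)) (np.float64(-35.5), np.float64(0.0543)) (np.float64(-37.5), np.float64(0.0653))
(np.float64(-34.0), np.float64(0.085)) (np.float64(-32.400000000000006), np.float64(0.0853)) (np.float64(-34.7), np.float64(0.0839))
```

Call:
{"name": "jog_arm", "arguments": {"moves": [0,0.05,0.7,0,0,-0.25,0,0,0,0.9,0,0,0,0,0,0,0.6,0,0,0,0,0,0,0.25,0,0,0,0,0,0,0.15,0,0,0,0,0,0,0.08,0,0,0,0,0,0,0.04,0,0,0,0,0,0,0,0,0,0,0]}}

```text
t: 24.7
eef_pos: [0.5022, 0.4382, 0.0836]
tool_rot: [0.0, 0.41, 0.912, 0.001]
contact_force: [0.3, 0.1, -1.7]
gripper_width: 0.352
grasp_force: 45.3
```

Call:
{"name": "jog_arm", "arguments": {"moves": [0,0,0,0,0,0,0,0,0,0,0,0,0,0,0,0,0,0,0,0,0,0,0,0,0,0,0,0,0,0,0,0,0,0,0,0,0,0,0,0,0,0,0,0,0,0,0,0,0,0,0,0,0,0,0,0]}}

```text
t: 25.37
eef_pos: [0.502, 0.4381, 0.0834]
tool_rot: [0.0, 0.41, 0.912, 0.0]
contact_force: [-0.1, 0.8, 1.1]
gripper_width: 0.353
grasp_force: 45.4
```

```bash
python3 -c "
from plan import *; plan(.5015,.4379,.0832)"
```

```text
t 25.37 p [0.502  0.4381 0.0834] yaw x 131.6 tilt [0.03 0.03] q [-0.89  0.58  0.11  1.68 -0.08  0.88 -0.02] F [-0.1  0.8  1.1] w 0.353
units [ 0.01 -0.03  0.01]
```

Call:
{"name": "jog_arm", "arguments": {"moves": [0,0,0,0,0,0,1,0,0,0,0,0,0,1,0,0,0,0,0,0,1,0,0,0,0,0,0,1,0,0,0,0,0,0,1,0,0,0,0,0,0,1,0,0,-0.3,0,0,0,1,0,0,-0.6,0,0,0,1]}}

```text
t: 26.03
eef_pos: [0.5009, 0.437, 0.1002]
tool_rot: [-0.001, 0.41, 0.912, -0.001]
contact_force: [1.2, 0.4, 0.6]
gripper_width: 1.002
grasp_force: 0.0
```

Call:
{"name": "jog_arm", "arguments": {"moves": [0,0,-0.9,0,0,0,1,0,0,-0.9,0,0,0,1,0,0,-0.9,0,0,0,1,0,0,-0.9,0,0,0,1,0,0,0,0,0,0,1,0,0,0,0,0,0,1,0,0,0,0,0,0,1,0,0,0,0,0,0,1]}}

```text
t: 26.7
eef_pos: [0.5012, 0.4374, 0.1721]
tool_rot: [-0.0, 0.41, 0.912, -0.001]
contact_force: [-0.3, 1.1, -0.5]
gripper_width: 1.003
grasp_force: 0.0
```

```bash
python3 -c "
from plan import *; plan(.462,-.084); plan(.3467,-.2998)"
```

```text
t 26.7 p [0.5012 0.4374 0.1721] yaw x 131.6 tilt [-0.07 -0.07] q [-0.9   0.49  0.12  1.61 -0.07  1.04 -0.03] F [-0.3  1.1 -0.5] w 1.003
units [-18.2  -18.76   0.03]
t 26.7 p [0.5012 0.4374 0.1721] yaw x 131.6 tilt [-0.07 -0.07] q [-0.9   0.49  0.12  1.61 -0.07  1.04 -0.03] F [-0.3  1.1 -0.5] w 1.003
units [-22.45 -30.24   0.05]
```

Call:
{"name": "jog_arm", "arguments": {"moves": [-0.91,-0.94,0,0,0,0,1,-0.91,-0.94,0,0,0,0,1,-0.91,-0.94,0,0,0,0,1,-0.91,-0.94,0,0,0,0,1,-0.91,-0.94,0,0,0,0,1,-0.91,-0.94,0,0,0,0,1,-0.91,-0.94,0,0,0,0,1,-0.91,-0.94,0,0,0,0,1]}}

```text
t: 27.37
eef_pos: [0.485, 0.2275, 0.1721]
tool_rot: [-0.0, 0.41, 0.912, -0.001]
contact_force: [1.1, 0.2, 0.7]
gripper_width: 0.999
grasp_force: 0.0
```

Call:
{"name": "jog_arm", "arguments": {"moves": [-0.91,-0.94,0,0,0,0,1,-0.91,-0.94,0,0,0,0,1,-0.91,-0.94,0,0,0,0,1,-0.91,-0.94,0,0,0,0,1,-0.91,-0.94,0,0,0,0,1,-0.91,-0.94,0,0,0,0,1,-0.91,-0.94,0,0,0,0,1,-0.91,-0.94,0,0,0,0,1]}}

```text
t: 28.03
eef_pos: [0.469, 0.0191, 0.1723]
tool_rot: [-0.001, 0.41, 0.912, -0.0]
contact_force: [-0.2, -0.4, -0.6]
gripper_width: 1.001
grasp_force: 0.0
```

Call:
{"name": "jog_arm", "arguments": {"moves": [-0.91,-0.94,0,0,0,0,1,-0.91,-0.94,0,0,0,0,1,-0.91,-0.94,0,0,0,0,1,-0.91,-0.94,0,0,0,0,1,-0.35,-0.95,0,0,0,0,1,-0.35,-0.95,0,0,0,0,1,-0.35,-0.95,0,0,0,0,1,-0.35,-0.95,0,0,0,0,1]}}

```text
t: 28.7
eef_pos: [0.4225, -0.1561, 0.1723]
tool_rot: [-0.001, 0.41, 0.912, -0.0]
contact_force: [-1.1, -0.1, 0.3]
gripper_width: 0.996
grasp_force: 0.0
```

Call:
{"name": "jog_arm", "arguments": {"moves": [-0.35,-0.95,0,0,0,0,1,-0.35,-0.95,0,0,0,0,1,-0.35,-0.95,0,0,0,0,1,-0.35,-0.95,0,0,0,0,1,-0.35,-0.95,0,0,0,0,1,-0.35,-0.95,0,0,0,0,1,-0.35,-0.95,0,0,0,0,1,-0.35,-0.95,0,0,0,0,1]}}

```text
t: 29.37
eef_pos: [0.346, -0.2986, 0.1724]
tool_rot: [-0.001, 0.41, 0.912, -0.0]
contact_force: [-0.0, 0.8, -0.8]
gripper_width: 1.0
grasp_force: 0.0
```

Call:
{"name": "jog_arm", "arguments": {"moves": [0,0,0.5,0,0,0,1,0,0,0,0,0,0,1,0,0,0,0,0,0,1,0,0,0,0,0,0,1,0,0,0,0,0,0,1,0,0,0,0,0,0,1,0,0,0,0,0,0,1,0,0,0,0,0,0,1]}}

```text
t: 30.03
eef_pos: [0.3474, -0.2978, 0.1631]
tool_rot: [0.0, 0.41, 0.912, 0.0]
contact_force: [-0.3, -0.7, -0.3]
gripper_width: 0.997
grasp_force: 0.0
```

```bash
python3 -c "
from plan import *; plan(.3467,-.2998,.089)"
```

```text
t 30.03 p [ 0.3474 -0.2978  0.1631] yaw x 131.6 tilt [0.02 0.  ] q [ 0.09  0.17  0.54  2.13 -0.12  0.87  1.43] F [-0.3 -0.7 -0.3] w 0.997
units [-0.05 -0.09  3.71]
```

Call:
{"name": "jog_arm", "arguments": {"moves": [-0.05,-0.09,0.8,0,0,0,1,0,0,0.9,0,0,0,1,0,0,0.9,0,0,0,1,0,0,0.7,0,0,0,1,0,0,0.4,0,0,0,1,0,0,0,0,0,0,1,0,0,0,0,0,0,0,0,0,0,0,0,0,0]}}

```text
t: 30.7
eef_pos: [0.347, -0.3004, 0.0897]
tool_rot: [0.001, 0.41, 0.912, -0.0]
contact_force: [0.4, 0.7, 0.7]
gripper_width: 0.744
grasp_force: 0.0
```

Call:
{"name": "jog_arm", "arguments": {"moves": [0,0,0,0,0,0,0,0,0,0,0,0,0,0,0,0,0,0,0,0,0,0,0,0,0,0,0,0,0,0,0,0,0,0,0,0,0,0,0,0,0,0,0,0,0,0,0,0,0,0,0,0,0,0,0,0]}}

```text
t: 31.37
eef_pos: [0.3476, -0.3005, 0.0897]
tool_rot: [0.001, 0.41, 0.912, 0.0]
contact_force: [1.9, 0.7, 5.9]
gripper_width: 0.353
grasp_force: 44.6
```

```bash
python3 -c "
from plan import *; plan(.6203,.2847,.225)"
```

```text
t 31.37 p [ 0.3476 -0.3005  0.0897] yaw x 131.6 tilt [ 0.11 -0.05] q [ 0.15  0.31  0.5   2.19 -0.23  0.7   1.54] F [1.9 0.7 5.9] w 0.353
units [12.82 29.63 -6.76]
```

Call:
{"name": "jog_arm", "arguments": {"moves": [0,0,-0.4,0,0,0,0,0,0,-0.8,0,0,0,0,0,0,-0.95,0,0,0,0,0,0,-0.95,0,0,0,0,0,0,-0.95,0,0,0,0,0,0,-0.95,0,0,0,0,0,0,-0.95,0,0,0,0,0,0,-0.85,0,0,0,0]}}

```text
t: 32.03
eef_pos: [0.3454, -0.2999, 0.226]
tool_rot: [-0.001, 0.41, 0.912, -0.0]
contact_force: [0.7, -0.2, -2.4]
gripper_width: 0.355
grasp_force: 45.1
```

Call:
{"name": "jog_arm", "arguments": {"moves": [0.4,0.93,0,0,0,0,0,0.4,0.93,0,0,0,0,0,0.4,0.93,0,0,0,0,0,0.4,0.93,0,0,0,0,0,0.4,0.93,0,0,0,0,0,0.4,0.93,0,0,0,0,0,0.4,0.93,0,0,0,0,0,0.4,0.93,0,0,0,0,0]}}

```text
t: 32.7
eef_pos: [0.4145, -0.1526, 0.2248]
tool_rot: [-0.001, 0.41, 0.912, -0.0]
contact_force: [0.0, -0.3, -3.0]
gripper_width: 0.349
grasp_force: 45.1
```

Call:
{"name": "jog_arm", "arguments": {"moves": [0.4,0.93,0,0,0,0,0,0.4,0.93,0,0,0,0,0,0.4,0.93,0,0,0,0,0,0.4,0.93,0,0,0,0,0,0.4,0.93,0,0,0,0,0,0.4,0.93,0,0,0,0,0,0.4,0.93,0,0,0,0,0,0.4,0.93,0,0,0,0,0]}}

```text
t: 33.37
eef_pos: [0.4834, -0.0064, 0.2247]
tool_rot: [-0.001, 0.41, 0.912, -0.001]
contact_force: [-0.2, -0.6, -2.5]
gripper_width: 0.35
grasp_force: 45.1
```

Call:
{"name": "jog_arm", "arguments": {"moves": [0.4,0.93,0,0,0,0,0,0.4,0.93,0,0,0,0,0,0.4,0.93,0,0,0,0,0,0.4,0.93,0,0,0,0,0,0.4,0.93,0,0,0,0,0,0.4,0.93,0,0,0,0,0,0.4,0.93,0,0,0,0,0,0.4,0.93,0,0,0,0,0]}}

```text
t: 34.03
eef_pos: [0.5524, 0.14, 0.2246]
tool_rot: [-0.001, 0.41, 0.912, -0.001]
contact_force: [1.0, 0.1, -2.0]
gripper_width: 0.352
grasp_force: 45.1
```

Call:
{"name": "jog_arm", "arguments": {"moves": [0.4,0.92,0,0,0,0,0,0.4,0.92,0,0,0,0,0,0.4,0.92,0,0,0,0,0,0.4,0.92,0,0,0,0,0,0.4,0.92,0,0,0,0,0,0.4,0.92,0,0,0,0,0,0.4,0.92,0,0,0,0,0,0.4,0.9,0,0,0,0,0]}}

```text
t: 34.7
eef_pos: [0.62, 0.2851, 0.2244]
tool_rot: [-0.0, 0.41, 0.912, -0.001]
contact_force: [-0.1, 0.4, -2.2]
gripper_width: 0.352
grasp_force: 45.1
```

Call:
{"name": "jog_arm", "arguments": {"moves": [0,0,0.5,0,0,-0.5,0,0,0,0.8,0,0,-0.9,0,0,0,0.8,0,0,-0.9,0,0,0,0.8,0,0,-0.9,0,0,0,0.6,0,0,-0.9,0,0,0,0.3,0,0,-0.9,0,0,0,0,0,0,-0.9,0,0,0,0,0,0,-0.9,0]}}

```text
t: 35.37
eef_pos: [0.6192, 0.2839, 0.1476]
tool_rot: [-0.001, 0.183, 0.983, -0.002]
contact_force: [0.3, -0.9, -2.9]
gripper_width: 0.355
grasp_force: 45.2
```

Call:
{"name": "jog_arm", "arguments": {"moves": [0,0,0,0,0,-0.9,0,0,0,0,0,0,-0.9,0,0,0,0,0,0,-0.9,0,0,0,0,0,0,-0.9,0,0,0,0,0,0,-0.1,0,0,0,0,0,0,0,0,0,0,0,0,0,0,0,0,0,0,0,0,0,0]}}

```text
t: 36.03
eef_pos: [0.6202, 0.2849, 0.1488]
tool_rot: [-0.0, 0.057, 0.998, -0.0]
contact_force: [0.0, -0.0, -3.3]
gripper_width: 0.354
grasp_force: 45.2
```

```bash
python3 -c "
from plan import *; plan(.6203,.2847,.0927)
import cv2,numpy as np
c=[read_camera(n) for n in('scene','side')]; plan(.6203,.2847,.0927)
v=np.hstack([cv2.resize(c[0]['color'][185:285,310:410],None,fx=4,fy=4,interpolation=2),cv2.resize(c[1]['color'][75:175,270:370],None,fx=4,fy=4,interpolation=2)])
cv2.imwrite('pics/oblheld.png',v)"
```

```text
t 36.03 p [0.6202 0.2849 0.1488] yaw x 173.5 tilt [-0.03 -0.03] q [-0.5   0.54 -0.03  1.58  0.02  1.02  0.92] F [ 0.  -0.  -3.3] w 0.354
units [-0.01 -0.01  2.81]
t 36.13 p [0.6203 0.285  0.1489] yaw x 173.5 tilt [-0.01 -0.02] q [-0.5   0.54 -0.03  1.58  0.02  1.02  0.92] F [ 1.3 -0.4 -2.2] w 0.353
units [-0.   -0.01  2.81]
```

View pics/oblheld.png

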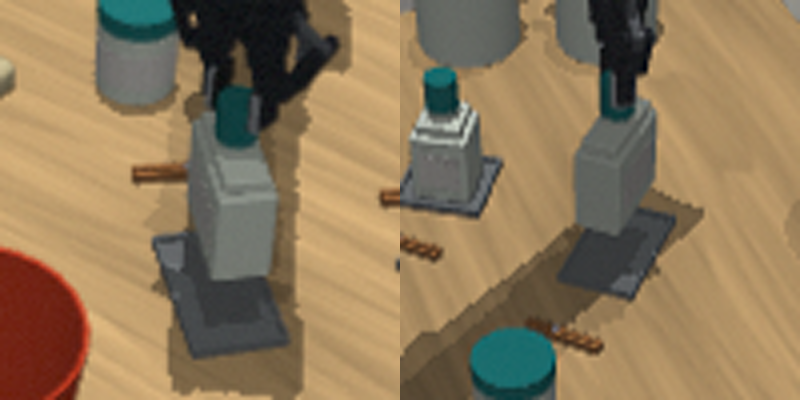

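The oblong bottle is held over its tray and the square bottle stands inside its own tray. Checking the oblong angle from its lower edges: scene (190,222)-(208,276)-(272,272) and side (576,222)-(618,233)-(654,175).

```bash
python3 -c "
import pickle; from fit import *
c=pickle.load(open('cams.pkl','rb'))
def yaw(i,a,b,z):
    f=(lambda p:(310+p[0]/4-.4,185+p[1]/4-.4)) if i==0 else (lambda p:(270+(p[0]-400)/4-.4,75+p[1]/4-.4))
    d=ground(f(b),c[i],z)-ground(f(a),c[i],z); return np.degrees(np.arctan2(d[1],d[0])).round(1)%90,np.hypot(*d[:2]).round(4)
z=.0592
print(yaw(0,(190,222),(208,276),z),yaw(0,(208,276),(272,272),z),yaw(1,(576,222),(618,233),z),yaw(1,(618,233),(654,178),z))
print(yaw(0,(155,238),(194,355),0),yaw(0,(194,355),(287,342),0.),yaw(1,(558,278),(630,296),0.),yaw(1,(630,296),(674,214),0.))
# silhouette fit of body only at height, cap hidden
im=[read for read in ()]
"
python3 - <<'E'
from fit import *; from station import *
c=[read_camera('scene'),read_camera('side')]
seeds=((367,236),(323,120)); zo=.0592
parts=[prism(('s',.09,.044),0,.080),prism(('s',.08,.034),0,.093)]
parts=[q+[0,0,zo] for q in parts]
M=[]
for k,s in zip(c,seeds):
    r=(s[0]-22,s[1]-14,s[0]+22,s[1]+22); K=k['color'][r[1]:r[3],r[0]:r[2]]
    h=cv2.cvtColor(K,cv2.COLOR_BGR2HSV); M.append(((h[...,1]<60)&(h[...,2]>105),r))
f=lambda p:sum(np.abs(sil(parts,p,k,r)-m).sum() for k,(m,r) in zip(c,M))
for d in range(36,60,3):
    r=minimize(lambda q:f((*q,np.radians(d))),[.6203,.285],method='Nelder-Mead',options=dict(initial_simplex=[[.6203,.285],[.626,.285],[.6203,.291]])); print(d,r.x.round(4),round(r.fun,1))
E
```

```text
(np.float64(46.1), np.float64(0.0556)) (np.float64(42.0), np.float64(0.047)) (np.float64(46.9), np.float64(0.0408)) (np.float64(45.6), np.float64(0.0854))
(np.float64(46.9), np.float64(0.1214)) (np.float64(47.30000000000001), np.float64(0.0709)) (np.float64(48.5), np.float64(0.0709)) (np.float64(48.4), np.float64(0.1247))
36 [0.6146 0.2901] 672.2
39 [0.6114 0.2902] 679.8
42 [0.6123 0.289 ] 691.2
45 [0.6149 0.2854] 702.2
48 [0.6158 0.2854] 706.5
51 [0.6169 0.2829] 715.0
54 [0.618  0.2831] 726.4
57 [0.6141 0.2835] 733.7
```

Call:
{"name": "jog_arm", "arguments": {"moves": [0,0,0.8,0,0,-0.4,0,0,0,0.9,0,0,0,0,0,0,0.6,0,0,0,0,0,0,0.25,0,0,0,0,0,0,0.15,0,0,0,0,0,0,0.08,0,0,0,0,0,0,0.05,0,0,0,0,0,0,0,0,0,0,0]}}

```text
t: 36.9
eef_pos: [0.621, 0.2854, 0.0932]
tool_rot: [0.001, 0.042, 0.999, 0.0]
contact_force: [0.5, -0.3, -2.7]
gripper_width: 0.356
grasp_force: 45.2
```

Call:
{"name": "jog_arm", "arguments": {"moves": [0,0,0,0,0,0,0,0,0,0,0,0,0,0,0,0,0,0,0,0,0,0,0,0,0,0,0,0,0,0,0,0,0,0,0,0,0,0,0,0,0,0,0,0,0,0,0,0,0,0,0,0,0,0,0,0]}}

```text
t: 37.57
eef_pos: [0.6209, 0.2854, 0.0929]
tool_rot: [0.0, 0.042, 0.999, 0.0]
contact_force: [1.0, 0.9, 1.8]
gripper_width: 0.35
grasp_force: 45.6
```

```bash
python3 -c "
from plan import *; plan(.6203,.2847,.0927)"
```

```text
t 37.57 p [0.6209 0.2854 0.0929] yaw x 175.2 tilt [0.06 0.04] q [-0.5   0.6  -0.03  1.62  0.02  0.92  0.95] F [1.  0.9 1.8] w 0.35
units [ 0.02 -0.04  0.01]
```

In contact. Releasing, lifting clear and backing away towards the robot's side.

Call:
{"name": "jog_arm", "arguments": {"moves": [0,0,0,0,0,0,1,0,0,0,0,0,0,1,0,0,0,0,0,0,1,0,0,0,0,0,0,1,0,0,0,0,0,0,1,0,0,0,0,0,0,1,0,0,-0.3,0,0,0,1,0,0,-0.6,0,0,0,1]}}

```text
t: 38.23
eef_pos: [0.6193, 0.2846, 0.1095]
tool_rot: [-0.001, 0.042, 0.999, -0.001]
contact_force: [-0.4, -0.8, -0.0]
gripper_width: 1.003
grasp_force: 0.0
```

Call:
{"name": "jog_arm", "arguments": {"moves": [0,0,-0.9,0,0,0,1,0,0,-0.9,0,0,0,1,0,0,-0.9,0,0,0,1,0,0,-0.9,0,0,0,1,0,0,-0.9,0,0,0,1,0,0,-0.9,0,0,0,1,0,0,-0.5,0,0,0,1,0,0,0,0,0,0,1]}}

```text
t: 38.9
eef_pos: [0.622, 0.2859, 0.2323]
tool_rot: [0.003, 0.042, 0.999, 0.002]
contact_force: [0.5, 0.1, 0.9]
gripper_width: 1.002
grasp_force: 0.0
```

Call:
{"name": "jog_arm", "arguments": {"moves": [0.9,0,0,0,0,0,1,0.9,0,0,0,0,0,1,0.9,0,0,0,0,0,1,0.9,0,0,0,0,0,1,0.9,0,0,0,0,0,1,0.9,0,0,0,0,0,1,0.5,0,0,0,0,0,1,0,0,0,0,0,0,1]}}

```text
t: 39.57
eef_pos: [0.5006, 0.2956, 0.228]
tool_rot: [-0.001, 0.041, 0.999, -0.0]
contact_force: [-0.1, -0.4, -0.4]
gripper_width: 1.004
grasp_force: 0.0
```

```bash
python3 - <<'E'
from fit import *; from station import *
c=[read_camera('scene'),read_camera('side')]
A=[cv2.resize(c[0]['color'][y:y+66,x:x+100],None,fx=4,fy=4,interpolation=2) for x,y in((180,135),(250,145),(330,205),(385,205))]
B=[cv2.resize(c[1]['color'][y:y+66,x:x+100],None,fx=4,fy=4,interpolation=2) for x,y in((350,210),(270,175),(275,85),(235,75))]
T=[cv2.resize(a,(266,198)) for a in A+B]
v=np.vstack([np.hstack([T[0],T[1],T[4]]),np.hstack([T[2],T[3],T[5]]),np.hstack([T[6],T[7],T[7]*0])]); print(v.shape)
cv2.imwrite('pics/final.png',v); print(get_obs()['eef_pos'])
E
```

```text
(594, 798, 3)
[0.50328169 0.29483791 0.22832599]
```

View pics/final.png

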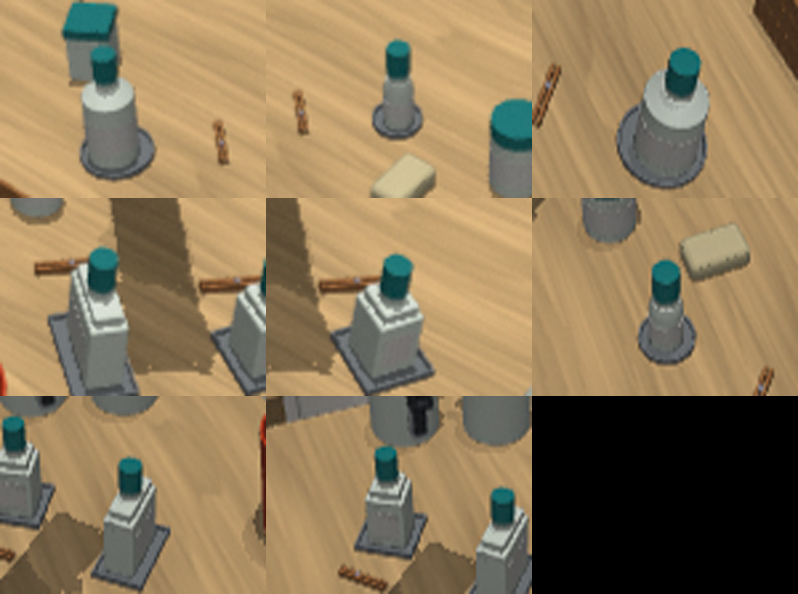

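The final picture shows all four bottles upright inside their own trays, with the square and oblong ones aligned and the jar and tub not moved. Handing in.

```bash
python3 -c "
from station import *
print(hand_in())"
```

```text
the job is handed in; nothing more can be done
None
```

All four bottles were set upright in their own trays and the job is handed in at about 40 s. The square and oblong bottles read within about 2° of their tray sides, and the jar and tub were never touched. A first missed grip pressed on the slim bottle's cap with 20 N and leaned it slightly, but it settled back upright.

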